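# Zero the coffee grinder and set it up for the French press

## Robot

A 6-joint arm with a two-finger parallel gripper is mounted at the origin on a cart in front of the work surface, level with it; the furniture and walls round the work are solid. World frame = base frame: x ahead of the robot, y to its left, z up, the work surface at z = 0. Lengths are in m, angles in rad, forces in N, time in s.
With the tool pointing down it reaches from about 0.225 to 0.875 m from the base axis. Payload 3.4 kg.
Tool frame: the origin (TCP) lies between the finger pads, 19 mm behind the fingertips; this is the grasp point; z points along the fingers, y is the line along which they close (so a half turn about z gives the same grasp; the last joint's range is limited). The gripper opens to 85 mm and grips with 20 to 120 N. Pads are 22 mm wide; open, the fingers measure 114 mm over their backs; the gripper's body (76 mm by 85 mm) begins 54 mm behind the grasp point. The pads swing forward as they close: fully open they stand 13 mm farther back than shut.
Start: joints at [-1.292, 0.276, 1.505, -0, 1.361, -0.121], TCP at [0.224, -0.53, 0.25] pointing down, gripper open.
Joint ranges: [-2.89, 2.89], [-0.75, 2.08], [0.22, 2.7], [-1.18, 4.32], [0.11, 2.71], [-2.7, 2.7]. Speed limits (rad/s): [2.57, 2.57, 3.14, 3.14, 3.14, 3.14].

## Interface

Orientations are given as a unit quaternion [w, x, y, z].
In Python, from rig import get_state, get_image, sign_off gives the robot as it stands.
- The arm moves only by the tool send_rows, never from a script. Its argument "steps" is one flat list of numbers, 5 for each row, row after row: the gripper's target within -1 to 1 (fully open at 1, half-way at 0, shut at -1), then the shift along the tool's x, y, z in cm, then the turn about the tool's z in degrees. In form: [gripper, x, y, z, roll, gripper, x, y, z, roll, ...]. A call has 1 to 12 rows; each row shifts and turns the commanded pose from where the row before left it, along the tool's axes as they then stand; what a row does not reach is not made up. A row lasts 1/10 s, in which the tool goes at most 50 mm and 8.59 degrees, less where a joint would pass 70% of its speed; a pose out of reach is approached as far as the arm can. A call is refused whole if a number of a shift passes 5 or a number of a turn 8.59, either way. A call with a gripper value outside its range is refused whole. The fingers move at their own pace and stop on an object; "newtons" is the grip in N (left out, the last holds). Time passes only in rows, so rows that do not move let the fingers close. It gives the time, the measured TCP pose, the force, the opening and the grip force at its end, in the units of the state.
- get_state(): the state, without advancing time (a new reading comes with each control period).
- get_image(name): name is "scene" or "top" or "wrist"; returns a dict with "color" (384x512x3 uint8, red, green, blue), "mtx" (3x3 intrinsics, pixels), "k1" (the pictures are not rectified: a ray, as slopes to the right and down, at radius r is drawn at 1 + k1 r^2 times it, then the intrinsics apply), "T" (4x4, takes a point from camera to world coordinates); the wrist camera has in their place "mount" (4x4, takes a point from camera to tool coordinates, whose origin is the TCP and whose axes are the flange's). Camera axes: x right, y down, z forward; pixel columns grow to the right and rows downward; lengths in m; the calibration is good to about 2 mm. A picture is of the moment at which its call begins: read the wrist's pose just before it. There is no depth.
- sign_off(): hands the job in; it is judged then, once.
The state is a dict: "clock": time; "qpos": joint angles; "qd": joint speeds; "effort": joint torques, N m; "position": TCP position; "ee_rot": TCP orientation; "contact_force": force on the tool from outside, world axes, zero at the start; "moment": the same for the moment, N m; "width": finger opening in m; "gripper_force": force on a finger pad.
Only numpy, scipy, OpenCV 4.12 (cv2) and the standard library are available. Lean on these libraries where they do the work, as an engineer would, in place of code of your own. Each camera call takes 0.05 s, during which the arm holds its last target. There are 200 camera calls.

## Task

The coffee grinder has just been cleaned and its bean hopper is still off: set it up for the French press. Turn the black adjustment ring on its top clockwise until the burrs touch and it goes no further, then back it off exactly four clicks, and set the dose selector to the three-dot mark. Leave the hopper, the press and the mug where they stand.

Things in the scene. Friction and masses are not known exactly. Their poses are not given: they have to be found in the camera images.
- grinder: Electric coffee grinder, dark red with an aluminium top plate; 220 mm long (x), 130 wide (y), flat top plate 178 mm above the worktop. It stands firm. Origin: centre of its underside; +x points to its back, the spout and cup are at -x. On the plate's centre line stand the adjustment ring (axis at x = +50 mm) and the dose selector (axis at x = -65 mm).
- adjust_ring (a joint): Angle of the adjustment ring (rad). 0 = burrs touching, a hard stop; grows counter-clockwise seen from above, up to 3.2. Spring detents give one click every 20 degrees (0.349 rad) counted from the stop: click n rests at n x 0.349, and between two clicks the ring snaps into the nearer one. Turning takes about 0.2 N m. Starts between 0.8 and 2.7.
- ring_grip (a point): Point on the adjustment ring's vertical axis at the height to grip it with the TCP, 24 mm above the top plate. The black fluted ring is 60 mm across, its top 26.5 mm above the plate, nothing above it; it can be gripped across at any yaw. This frame turns with the ring, z up.
- ring_index (a point): Middle of the white index bar on the ring's top, 25.5 mm from its axis, along the +y of ring_grip. At joint 0 it points to the grinder's +y. White dots on the black scale plate round the ring mark the clicks, one every 20 degrees; the bar faces a dot when the ring rests in a click.
- dose_knob (a joint): Angle of the dose selector (rad): grows clockwise seen from above, from 0 (stop) to 2.094 (stop). Five detents 30 degrees apart: 0 = small circle (off), 0.524 = one dot, 1.047 = two dots, 1.571 = three dots, 2.094 = four dots; it snaps into the nearest one. Turning takes about 0.1 N m. Starts at the circle, one or two dots.
- knob_grip (a point): Point on the dose selector's vertical axis at the height to grip it with the TCP, 28 mm above the top plate. Black knob: a round skirt 47 mm across, its top 7.5 mm above the plate, and on it a grip bar 42 mm long, 13 mm thick, up to 32.5 mm above the plate. The bar lies along this frame's x, which turns with the knob; the white line at its +x end is the pointer.
- three_dots (a point): The three-dot mark: black dots on the plate, in a line outward from the selector, the middle one 34 mm from its axis. Marks seen from the selector's axis, angles counted counter-clockwise from the grinder's +x: circle +60 degrees, one dot +30, two dots 0, three dots -30, four dots -60.
- hopper: The grinder's smoked clear bean hopper with a black lid, 124 mm across, 130 mm high, standing beside it. Origin: centre of its underside. Not to be handled.
- french_press: Black insulated French press, 92 x 148 mm, 218 mm high. Origin: centre of its underside. Not to be handled.
- mug: Orange mug, 78 x 108 mm, 101 mm high. Origin: centre of its underside. Not to be handled.

How it is judged:
On the way:
1. the adjustment ring is turned clockwise onto its stop, where the burrs touch (within 0.06 rad) (value of joint adjust_ring below 0.06 rad), for 0.2 s.
At the end, for the whole second after the job is handed in: the adjustment ring rests at the fourth click from the burrs' touching point (1.396 rad, within 0.12) and the dose selector at the three-dot mark (1.571 rad, within 0.12) (value of joint adjust_ring between 1.276 and 1.516 rad and value of joint dose_knob between 1.451 and 1.691 rad).
It fails at once if the hopper, the French press or the mug is pushed more than 30 mm or tipped over (distance of any of hopper, french_press, mug from where it was at the start of the episode above 0.03 m or angle between any of hopper, french_press, mug's own z axis and vertical above 0.5 rad).
It also fails if it takes over 72 s, if anything falls off the work surface, if the arm or the gripper's body presses on something with over 40 N, if the wrist force passes 120 N, or if a joint passes its speed limit or range.

## Working session

There is one attempt and no reset: what is moved stays moved. The work goes in short steps, Python scripts to look and compute and a tool call to move; the robot and the scene stay as the last step left them, time stands still between calls to the robot, and variables do not carry over. Pictures are saved under pics/ and viewed, at most 10 in all, crops included, and the job is handed in when it is done.

Besides the shell and the picture viewer there is one more tool, called after "Emit:" as a command line: name --argument value ..., lists and objects as JSON in quotes. send_rows: Moves the arm, as the interface text tells. Its arguments: {"type":"object","properties":{"steps":{"type":"array"},"newtons":{"type":"number"}},"required":["steps"]}

```bash
ls; mkdir -p pics; python3 - <<'E'
from rig import *
import cv2
s=get_state(); print({k:s[k] for k in('clock','position','ee_rot','width')})
for n in('top','scene'):
    im=get_image(n); cv2.imwrite(f'pics/{n}0.png',im['color'][:,:,::-1]); print(n,im['mtx'].tolist(),im['k1'],im['T'].tolist())
E
```

```text
pics
{'clock': 0.0, 'position': array([ 0.22367259, -0.52915277,  0.24912361]), 'ee_rot': array([-9.49352516e-04,  9.80085747e-01,  1.98572461e-01, -7.75940231e-05]), 'width': 0.08539730418246973}
top [[447.9671677669923, 0.0, 252.24377380959893], [0.0, 447.9671677669923, 192.46036623203096], [0.0, 0.0, 1.0]] -0.15695871725041471 [[0.0047338958546505145, -0.986119818927058, 0.16596774671394368, 0.2502281969561653], [-0.9999780892609983, -0.0039002032348488588, 0.005348776743327892, -0.23538816542806387], [-0.004627226810997467, -0.1659894307900154, -0.9861166754690067, 1.5979604335381044], [0.0, 0.0, 0.0, 1.0]]
scene [[403.41365554928717, 0.0, 258.8864393381615], [0.0, 403.41365554928717, 190.28418325266722], [0.0, 0.0, 1.0]] -0.14566237968721496 [[0.605078895640395, -0.33833869142978057, 0.7206985915985846, -0.512015663957062], [-0.796043787595929, -0.2412664941443013, 0.5550718575403053, -0.9937558014936947], [-0.013921863399958267, -0.9095699031327398, -0.4153176772478765, 0.7039035492079455], [0.0, 0.0, 0.0, 1.0]]
```

View pics/top0.png

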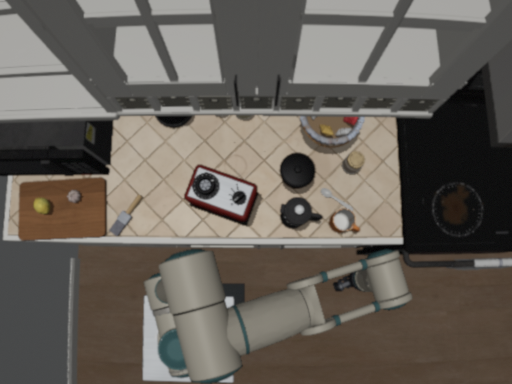

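View pics/scene0.png

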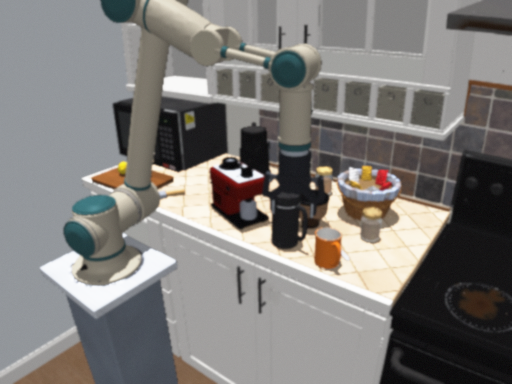

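The top view shows the grinder at about (222,193), with the ring at (205,185) and the knob at (239,198). The press (298,212), hopper (297,170) and mug (342,221) are to the right.

```bash
cat > h.py <<'E'
import numpy as np, cv2
from rig import *
from scipy.spatial.transform import Rotation as R
def Rq(q): return R.from_quat(np.r_[q[1:],q[0]])
def ray(u,v,im,T):
    K=im['mtx']; k=im['k1']
    x=cv2.undistortPoints(np.array([[[u,v]]],float),np.array(K),np.array([k,0,0,0,0.]),None)[0,0]
    return T[:3,:3]@np.r_[x,1],T[:3,3]
def onz(u,v,z,im,T):
    d,o=ray(u,v,im,T); return o+d*(z-o[2])/d[2]
def proj(p,im,T):
    q=(p-T[:3,3])@T[:3,:3]; x=q[:2]/q[2]; x=x*(1+im['k1']*(x@x)); return x@np.array(im['mtx'])[:2,:2].T+np.array(im['mtx'])[:2,2]
def wrist(name=None):
    s=get_state(); im=get_image('wrist')
    T=np.eye(4); T[:3,:3]=Rq(s['ee_rot']).as_matrix(); T[:3,3]=s['position']
    if name: cv2.imwrite(name,im['color'][:,:,::-1])
    return s,im,T@im['mount']
def tool(p,s): return Rq(s['ee_rot']).inv().apply(p-s['position'])*100
E
python3 - <<'E'
from h import *
im=get_image('top');T=im['T']
a=onz(205,185,.2,im,T);b=onz(239,198,.205,im,T);print(a,b,np.degrees(np.arctan2(*(a-b)[1::-1])),np.linalg.norm(a-b))
s=get_state();print(s['position'],Rq(s['ee_rot']).as_matrix().round(3).tolist(),s['qpos'])
w,wi,W=wrist();print(wi['mount'])
for p in [(298,212),(297,170),(342,221)]:print(onz(*p,.2,im,T))
c=im['color'][150:230,170:260,::-1];cv2.imwrite('pics/c1.png',cv2.resize(c,None,fx=7,fy=7,interpolation=cv2.INTER_CUBIC))
E
```

```text
[ 0.5089803  -0.07741746  0.2       ] [ 0.46682252 -0.18622898  0.205     ] 68.8217128493903 0.11679994124440801
[ 0.22370405 -0.52928672  0.24933154] [[0.921, 0.389, -0.0], [0.389, -0.921, 0.001], [0.0, -0.001, -1.0]] [-1.29198341e+00  2.76457066e-01  1.50584908e+00 -6.51771148e-06
  1.36072621e+00 -1.20975864e-01]
[[-1.15404102e-03 -9.44290344e-01 -3.29111553e-01  8.57473764e-02]
 [ 9.99999131e-01 -1.29942068e-03  2.21780067e-04  1.03420835e-04]
 [-6.37079134e-04 -3.29111011e-01  9.44291023e-01 -1.24223530e-01]
 [ 0.00000000e+00  0.00000000e+00  0.00000000e+00  1.00000000e+00]]
[ 0.42374227 -0.37205564  0.2       ]
[ 0.55887794 -0.37051937  0.2       ]
[ 0.39546474 -0.5109733   0.2       ]
```

View pics/c1.png

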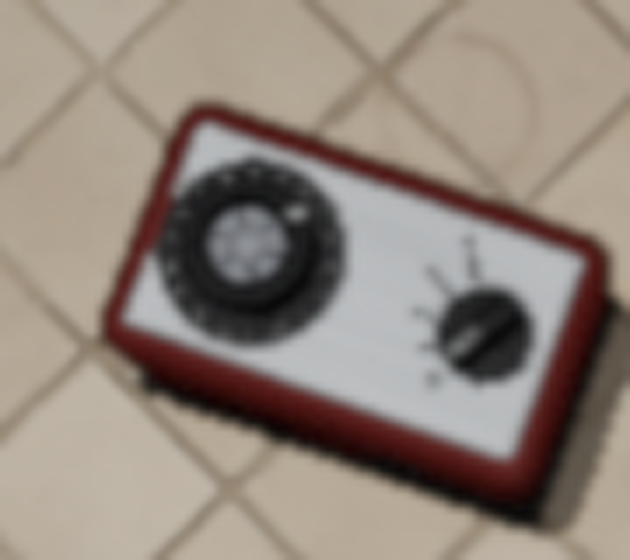

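The crop resolves both controls:
- **Ring:** the index bar is at about (298,212), measured from the axis at (247,243). That puts the joint near 140° (click 7).
- **Knob:** the pointer faces lower-left from (485,334), which is the circle (0).

Next I move above the ring and pre-rotate so a single grasp covers the whole turn.

Emit:
send_rows --steps '[1,0,0,-4,0,1,0,0,-4,0,1,4,-2.75,0,0,1,4,-2.75,0,0,1,4,-2.75,0,0,1,4,-2.75,0,0,1,4,-2.75,0,0,1,4,-2.75,0,0,1,4,-2.75,0,0,1,4,-2.75,0,0,1,4,-2.75,0,0,1,4,-2.75,0,0]' --newtons 40

```text
clock: 1.4
position: [0.4858, -0.1188, 0.33]
ee_rot: [0.0, 0.98, 0.199, 0.0]
contact_force: [0.8, -0.4, -0.1]
width: 0.0856
gripper_force: 0.0
```

Emit:
send_rows --steps '[1,0,0,0,-8.5,1,0,0,0,-8.5,1,0,0,0,-8.5,1,0,0,0,-8.5,1,0,0,0,-8.5,1,0,0,0,-8.5,1,0,0,0,-8.5,1,0,0,0,-8.5,1,0,0,0,-8.5,1,0,0,0,-8.5,1,0,0,0,-8.5,1,0,0,0,-8.5]'

```text
clock: 2.6
position: [0.4851, -0.1206, 0.3298]
ee_rot: [-0.0, 0.46, 0.888, -0.0]
contact_force: [-0.1, -1.5, 0.3]
width: 0.0851
gripper_force: 0.0
```

Emit:
send_rows --steps '[1,0,0,0,-8.5,1,0,0,0,-8.5,1,0,0,0,-8.5,1,0,0,0,-8.5,1,0,0,0,0,1,0,0,0,0]'

```text
clock: 3.2
position: [0.4851, -0.1206, 0.3299]
ee_rot: [-0.0, 0.185, 0.983, 0.0]
contact_force: [-0.7, 0.6, -1.5]
width: 0.0854
gripper_force: 0.0
```

```bash
python3 - <<'E'
from h import *
s,im,W=wrist('pics/w1.png')
print(s['clock'],s['position'],s['qpos'],im['mtx'].tolist(),im['k1'])
M=Rq(s['ee_rot']).as_matrix();print(M.round(3).tolist())
t=cv2.imread('pics/w1.png');cv2.imwrite('pics/w1b.png',cv2.resize(t,None,fx=1.5,fy=1.5))
E
```

```text
3.2 [ 0.48513605 -0.12061287  0.32986732] [-3.82926879e-01  1.24994286e-01  1.50670887e+00 -3.68649723e-05
  1.51012454e+00 -1.58254362e+00] [[316.49019081551074, 0.0, 253.9591495113249], [0.0, 316.49019081551074, 194.9128245785169], [0.0, 0.0, 1.0]] -0.0627294273329494
[[-0.932, 0.363, -0.0], [0.363, 0.932, 0.0], [0.0, -0.0, -1.0]]
```

View pics/w1b.png

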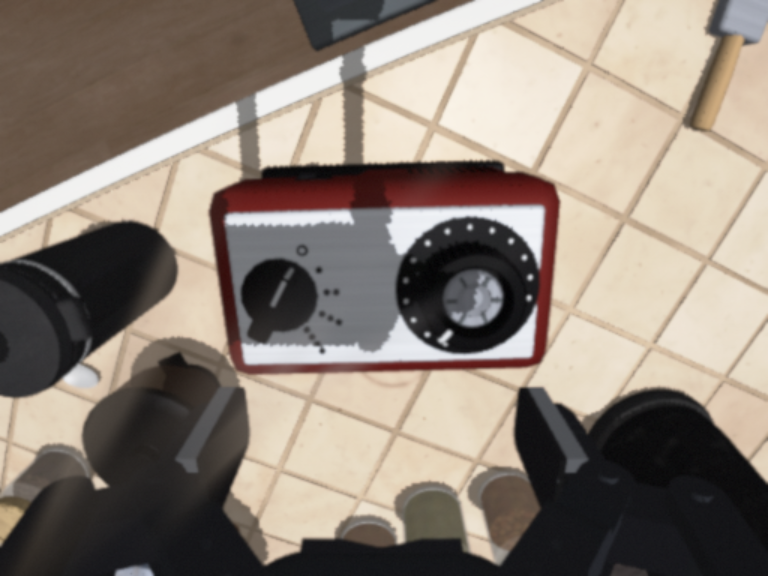

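The wrist view (1.5x) shows the ring hub at about (472,297), the scale-plate centre at (468.5,285) and the knob skirt centre at (279.5,295). The pointer is on the circle. The plate corners are at (225,213), (545,205), (533,360) and (242,366).

```bash
python3 - <<'E'
from h import *
s,im,W=wrist()
f=lambda u,v,z:onz((u+.5)/1.5-.5,(v+.5)/1.5-.5,z,im,W)
pl=f(468.5,285,.18);hub=f(472,297,.2045);kn=f(279.5,295,.1855)
c=[f(*p,.178) for p in((225,213),(545,205),(533,360),(242,366))]
print(pl,hub,kn); print(np.mean(c,0))
for a,b in((kn,hub),(kn,pl),(c[0],c[1]),(c[3],c[2])): print(np.linalg.norm(b-a),np.degrees(np.arctan2(*(b-a)[1::-1])))
bar=f(445,338,.2045)-hub;print('bar',np.linalg.norm(bar),np.degrees(np.arctan2(bar[1],bar[0])))
r=(pl+hub)/2; print('tool',tool(r,s),tool(kn,s))
E
```

```text
[ 0.51042865 -0.07318046  0.18      ] [ 0.50863016 -0.07499074  0.2045    ] [ 0.4730928  -0.18142483  0.1855    ]
[ 0.49599662 -0.1214731   0.178     ]
0.11380738068556802 71.53631440447106
0.11463446772549919 70.96956620621211
0.18737784057867574 70.1445935751438
0.19049540754143054 70.02262871727487
bar 0.02877638971282847 -50.468056913729555
tool [-0.58688282  5.22351941 13.76330532] [-1.07964294 -6.1012194  14.43893787]
```

Emit:
send_rows --steps '[1,-0.3,2.6,0,0,1,-0.3,2.6,0,0,1,0,0,3.5,0,1,0,0,3.5,0,1,0,0,2,0,1,0,0,2,0,1,0,0,1,0,1,0,0,0.7,0,1,0,0,0,0]'

```text
clock: 4.2
position: [0.5094, -0.0743, 0.2026]
ee_rot: [-0.0, 0.183, 0.983, -0.0]
contact_force: [-0.9, -0.1, -0.1]
width: 0.0854
gripper_force: 0.0
```

Emit:
send_rows --steps '[-1,0,0,0,0,-1,0,0,0,0,-1,0,0,0,0,-1,0,0,0,0,-1,0,0,0,0,-1,0,0,0,0,-1,0,0,0,0,-1,0,0,0,0]' --newtons 40

```text
clock: 5.0
position: [0.5105, -0.0739, 0.2045]
ee_rot: [0.002, 0.183, 0.983, 0.0]
contact_force: [-0.6, 3.0, 5.9]
width: 0.0582
gripper_force: 43.0
```

```bash
python3 -c "
from h import *
s=get_state();print({k:np.round(s[k],4) for k in s})"
```

```text
{'clock': np.float64(5.0), 'qpos': array([-2.7960e-01,  2.1660e-01,  1.7050e+00,  1.4000e-03,  1.2169e+00,
       -1.4825e+00]), 'qd': array([ 0.0004,  0.0003, -0.0011, -0.0054,  0.001 , -0.0006]), 'effort': array([-1.23580e+00, -3.35084e+01, -2.13090e+01, -8.49500e-01,
       -2.61600e-01,  1.13000e-02]), 'position': array([ 0.5105, -0.0739,  0.2045]), 'ee_rot': array([1.500e-03, 1.831e-01, 9.831e-01, 5.000e-04]), 'contact_force': array([-0.6311,  2.9828,  5.8517]), 'moment': array([ 0.3865, -0.0223,  0.0006]), 'gripper_force': np.float64(43.0429), 'width': np.float64(0.0582)}
```

Gripped, with the fingertips touching lightly below. I'll ease up 1.5 mm and turn clockwise.

Emit:
send_rows --steps '[-1,0,0,-0.15,0,-1,0,0,0,6,-1,0,0,0,6,-1,0,0,0,6,-1,0,0,0,6,-1,0,0,0,6,-1,0,0,0,6,-1,0,0,0,6,-1,0,0,0,6,-1,0,0,0,6,-1,0,0,0,6,-1,0,0,0,0]'

```text
clock: 6.2
position: [0.5115, -0.0731, 0.2046]
ee_rot: [0.001, 0.651, 0.759, 0.002]
contact_force: [5.0, 4.9, -2.1]
width: 0.0587
gripper_force: 45.0
```

```bash
cat > st.py <<'E'
from h import *
s=get_state();M=Rq(s['ee_rot']).as_matrix()
print(s['clock'],'yaw',np.degrees(np.arctan2(M[1,0],M[0,0])).round(2),'q6',np.degrees(s['qpos'][5]).round(1),'F',np.round(s['contact_force'],1),'M',np.round(s['moment'],3),'e6',s['effort'][5],'w',s['width'],s['position'])
E
python3 st.py
```

```text
6.2 yaw 98.79 q6 -24.9 F [ 5.   4.9 -2.1] M [ 0.717 -0.762  0.037] e6 0.3758339211344719 w 0.05865689601832028 [ 0.51148861 -0.07309665  0.20463357]
```

Emit:
send_rows --steps '[-1,0,0,0,6,-1,0,0,0,6,-1,0,0,0,6,-1,0,0,0,6,-1,0,0,0,6,-1,0,0,0,6,-1,0,0,0,6,-1,0,0,0,6,-1,0,0,0,6,-1,0,0,0,6,-1,0,0,0,6,-1,0,0,0,0]'

```text
clock: 7.4
position: [0.5128, -0.0737, 0.2047]
ee_rot: [0.001, 0.959, 0.282, 0.004]
contact_force: [7.5, 4.6, -3.7]
width: 0.0585
gripper_force: 44.8
```

```bash
python3 st.py
```

```text
7.4 yaw 32.79 q6 41.1 F [ 7.5  4.6 -3.7] M [ 0.401 -1.294  0.073] e6 0.4089952725917101 w 0.058525014385118784 [ 0.51281383 -0.07374195  0.20466484]
```

Emit:
send_rows --steps '[-1,0,0,0,3,-1,0,0,0,3,-1,0,0,0,3,-1,0,0,0,0]'

```text
clock: 7.8
position: [0.5129, -0.0739, 0.2047]
ee_rot: [0.0, 0.978, 0.206, 0.004]
contact_force: [8.1, 3.9, -3.7]
width: 0.0586
gripper_force: 44.8
```

```bash
python3 st.py
```

```text
7.8 yaw 23.81 q6 50.1 F [ 8.1  3.9 -3.7] M [ 0.496 -1.225 -0.133] e6 0.09604519000276923 w 0.05856560489062273 [ 0.51291005 -0.07394656  0.20466388]
```

Emit:
send_rows --steps '[-1,0,0,0,2,-1,0,0,0,2,-1,0,0,0,2,-1,0,0,0,0]'

```text
clock: 8.2
position: [0.5123, -0.0743, 0.2047]
ee_rot: [0.001, 0.988, 0.155, 0.003]
contact_force: [5.7, 2.3, -3.7]
width: 0.0588
gripper_force: 44.8
```

```bash
python3 st.py
```

```text
8.2 yaw 17.88 q6 56.1 F [ 5.7  2.3 -3.7] M [ 0.144 -1.    -0.044] e6 0.02487900259438902 w 0.05884702319590538 [ 0.51225271 -0.07431229  0.20466158]
```

Emit:
send_rows --steps '[-1,0,0,0,2,-1,0,0,0,2,-1,0,0,0,0]'

```text
clock: 8.5
position: [0.5106, -0.0747, 0.2046]
ee_rot: [0.001, 0.993, 0.122, 0.001]
contact_force: [3.4, 1.0, -1.8]
width: 0.0587
gripper_force: 45.1
```

```bash
python3 st.py
```

```text
8.5 yaw 13.99 q6 60.0 F [ 3.4  1.  -1.8] M [-0.11  -0.479  0.303] e6 0.46357132494449615 w 0.05869921282338784 [ 0.51063683 -0.07470681  0.20458158]
```

Emit:
send_rows --steps '[-1,0,0,0,2,-1,0,0,0,2,-1,0,0,0,0]'

```text
clock: 8.8
position: [0.5087, -0.0749, 0.2045]
ee_rot: [0.001, 0.996, 0.087, -0.001]
contact_force: [-1.0, -0.6, 0.6]
width: 0.0584
gripper_force: 45.5
```

```bash
python3 st.py
```

```text
8.8 yaw 10.01 q6 64.0 F [-1.  -0.6  0.6] M [-0.312  0.324  0.404] e6 0.5314466916024685 w 0.05839476532642485 [ 0.50868999 -0.07488141  0.20445051]
```

The opposing moment is rising (0.4 N m) and the ring has turned 149°. I'll check the index.

```bash
python3 - <<'E'
from h import *
s,im,W=wrist('pics/w2.png'); i2=get_image('top')
a=cv2.imread('pics/w2.png'); b=cv2.resize(i2['color'][150:230,170:260,::-1],(288,256),interpolation=cv2.INTER_CUBIC)
c=np.zeros((384,800,3),np.uint8);c[:,:512]=a;c[:256,512:]=b;cv2.imwrite('pics/w2b.png',c)
E
```

```text
(no output)
```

View pics/w2b.png

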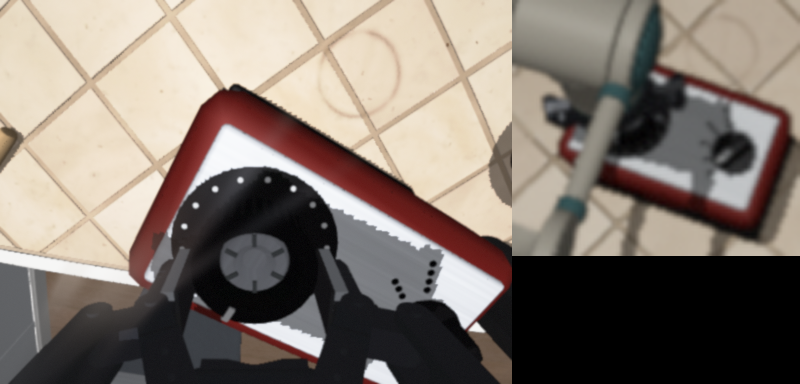

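The wrist view shows the hub at (254,263) and the white index bar at (229,314), near the grinder's +y side.

```bash
python3 - <<'E'
from h import *
s,im,W=wrist()
ring=np.array([.5095,-.0741,.2045])
b=onz(229,314,.2045,im,W);h=onz(254,263,.2045,im,W);print(b,h)
for c in(h,ring):
    d=b-c;print(np.linalg.norm(d[:2]),np.degrees(np.arctan2(d[1],d[0]))-160.5)
for j in(0,5,10,20):
    a=np.radians(160.5+j);print(j,proj(h+.0255*np.array([np.cos(a),np.sin(a),0]),im,W))
E
```

```text
[ 0.48839641 -0.06611554  0.2045    ] [ 0.51855373 -0.07310862  0.2045    ]
0.030957500375407874 6.444605527672422
0.022563533833385364 -1.2239417930202308
0 [227.68582809 303.37712866]
5 [231.90413589 305.11049955]
10 [236.26308054 306.53270501]
20 [245.28878208 308.4162413 ]
```

Emit:
send_rows --steps '[-1,0,0,0,2,-1,0,0,0,2,-1,0,0,0,0,-1,0,0,0,0]'

```text
clock: 9.35
position: [0.5067, -0.0749, 0.2043]
ee_rot: [0.0, 0.999, 0.052, -0.003]
contact_force: [-5.2, -2.3, 4.3]
width: 0.0582
gripper_force: 46.0
```

```bash
python3 st.py
```

```text
9.35 yaw 5.99 q6 68.0 F [-5.2 -2.3  4.3] M [-0.347  1.08   0.545] e6 0.5295172892510891 w 0.058224610615871926 [ 0.5067256  -0.0748523   0.20432377]
```

Emit:
send_rows --steps '[-1,0,0,0,2,-1,0,0,0,2,-1,0,0,0,0,-1,0,0,0,0,-1,0,0,0,0]'

```text
clock: 9.85
position: [0.5046, -0.0745, 0.2042]
ee_rot: [0.0, 1.0, 0.017, -0.005]
contact_force: [-9.2, -2.6, 6.3]
width: 0.058
gripper_force: 45.0
```

```bash
python3 st.py; python3 -c "
from h import *
s,im,W=wrist('pics/w3.png');c=cv2.imread('pics/w3.png')[140:340,130:380];cv2.imwrite('pics/w3b.png',cv2.resize(c,None,fx=3,fy=3,interpolation=cv2.INTER_CUBIC))"
```

```text
9.85 yaw 1.92 q6 72.1 F [-9.2 -2.6  6.3] M [-0.272  1.764  0.125] e6 0.13515856582671404 w 0.05797684029300547 [ 0.50460471 -0.07451416  0.20420995]
```

View pics/w3b.png

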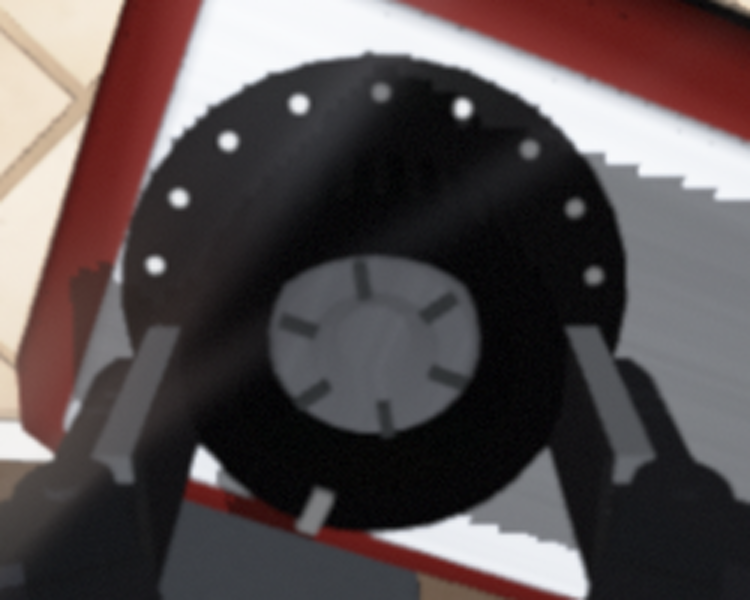

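```bash
cat > bar.py <<'E'
from h import *
from scipy.optimize import least_squares
def bar(s,im,W,dots,b,z=.18):
    P=np.array([onz(*d,z,im,W)[:2] for d in dots])
    r=least_squares(lambda p:np.hypot(*(P-p[:2]).T)-p[2],[.51,-.074,.038]).x
    B=onz(*b,.2045,im,W)[:2]-r[:2]
    print('axis',r,'rms',np.std(np.hypot(*(P-r[:2]).T)),'dot angles',np.degrees(np.arctan2(*(P-r[:2]).T[::-1])).round(1))
    print('bar',np.hypot(*B),np.degrees(np.arctan2(B[1],B[0])))
E
python3 - <<'E'
from bar import *
s,im,W=wrist()
q=lambda u,v:(130+(u+.5)/3-.5,140+(v+.5)/3-.5)
bar(s,im,W,[q(*p) for p in((156,265),(179,198),(228,141),(299,104),(381,93),(463,108),(529,149),(575,208),(594,275))],q(315,510))
E
```

```text
axis [ 0.51266089 -0.07431398  0.03842984] rms 7.089497158434124e-05 dot angles [ 80.3  60.3  40.3  20.3   0.3 -20.  -39.6 -59.7 -79.6]
bar 0.0256916460893647 160.0956794155325
```

The bar is at 160.1° and the stop direction is the 160.3° dot, so the ring is on its stop. The gripper slipped past by a few degrees, so I'll release, recentre, regrip and back off 80°.

Emit:
send_rows --steps '[1,0,0,0,0,1,0,0,0,0,1,0,0,0,0,1,0,0,0,0,1,0.15,0,0,0,-1,0,0,0,0,-1,0,0,0,0,-1,0,0,0,0,-1,0,0,0,0,-1,0,0,0,0,-1,0,0,0,0,-1,0,0,0,0]' --newtons 50

```text
clock: 11.15
position: [0.5112, -0.0744, 0.205]
ee_rot: [0.0, 1.0, 0.017, 0.0]
contact_force: [-0.5, -1.0, 5.4]
width: 0.0582
gripper_force: 53.6
```

```bash
python3 st.py
```

```text
11.15 yaw 1.91 q6 72.1 F [-0.5 -1.   5.4] M [0.074 0.127 0.051] e6 0.00161985561135225 w 0.05817216165132356 [ 0.51121895 -0.07441117  0.20500424]
```

Emit:
send_rows --steps '[-1,0,0,0,-7,-1,0,0,0,-7,-1,0,0,0,-7,-1,0,0,0,-7,-1,0,0,0,-7,-1,0,0,0,-7,-1,0,0,0,-7,-1,0,0,0,-7,-1,0,0,0,-7,-1,0,0,0,-7,-1,0,0,0,-7,-1,0,0,0,-3]'

```text
clock: 12.35
position: [0.5116, -0.0749, 0.205]
ee_rot: [0.001, 0.754, 0.657, 0.0]
contact_force: [0.6, -1.6, 4.0]
width: 0.058
gripper_force: 53.7
```

Emit:
send_rows --steps '[-1,0,0,0,0,-1,0,0,0,0]'

```text
clock: 12.55
position: [0.5117, -0.0749, 0.205]
ee_rot: [0.001, 0.756, 0.655, 0.0]
contact_force: [0.5, -1.9, 4.6]
width: 0.0579
gripper_force: 53.8
```

```bash
python3 st.py; python3 -c "
from h import *
s,im,W=wrist('pics/w4.png');c=cv2.imread('pics/w4.png')[140:340,130:380];cv2.imwrite('pics/w4b.png',cv2.resize(c,None,fx=3,fy=3,interpolation=cv2.INTER_CUBIC))"
```

```text
12.55 yaw 81.83 q6 -7.8 F [ 0.5 -1.9  4.6] M [-0.265  0.176 -0.013] e6 -0.019338802085258067 w 0.057927921526975804 [ 0.51167679 -0.07492652  0.20502756]
```

View pics/w4b.png

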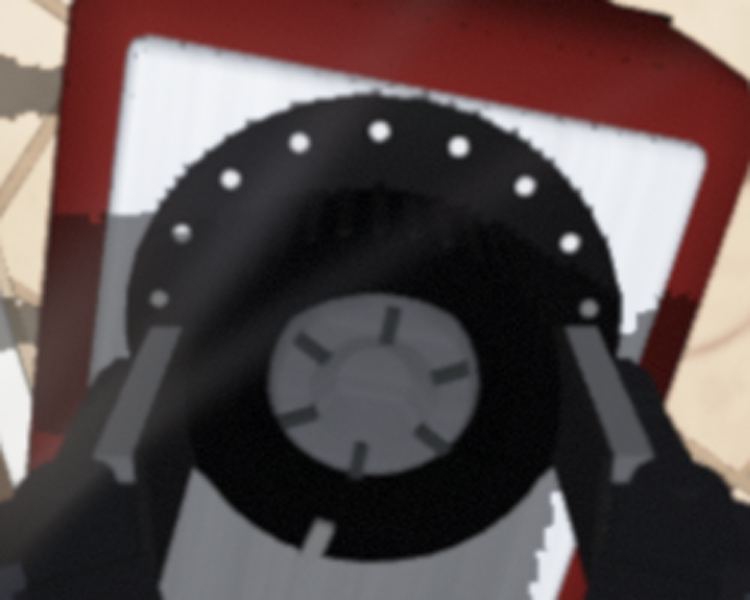

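The bar moved with the gripper and is now at about (319,538) in the crop. I'll measure it against the dots.

```bash
python3 - <<'E'
from bar import *
s,im,W=wrist()
q=lambda u,v:(130+(u+.5)/3-.5,140+(v+.5)/3-.5)
bar(s,im,W,[q(*p) for p in((159,298),(182,233),(230,179),(300,143),(380,132),(459,147),(525,186),(570,243),(589,308))],q(319,538))
ring=np.array([.511,-.0745,.2045])
k=np.array([ring[:2]-.115*np.array([np.cos(np.radians(h)),np.sin(np.radians(h))]) for h in(70.3,71)]);print(k)
E
```

```text
axis [ 0.51253277 -0.07447515  0.03854669] rms 4.024182072410742e-05 dot angles [159.8 139.8 120.2 100.1  80.1  60.2  40.4  20.4   0.6]
bar 0.02482458281388831 -119.27977239559324
[[ 0.47223405 -0.18276911]
 [ 0.47355966 -0.18323464]]
```

The ring reads 80° from the stop, which is click four. I'll release, go up, and move over to the knob with the tool x along its bar.

Emit:
send_rows --steps '[1,0,0,0,0,1,0,0,0,0,1,0,0,0,0,1,0,0,0,0,1,0,0,-2,0,1,0,0,-3.5,0,1,0,0,-3.5,0,1,-3.74,-0.75,0,0,1,-3.74,-0.75,0,0,1,-3.74,-0.75,0,0]'

```text
clock: 13.65
position: [0.4726, -0.1829, 0.2948]
ee_rot: [0.0, 0.755, 0.656, 0.0]
contact_force: [0.6, 1.0, -0.4]
width: 0.0856
gripper_force: 0.0
```

Emit:
send_rows --steps '[1,0,0,0,-8.1,1,0,0,0,-8.1,1,0,0,0,-8.1,1,0,0,0,-8.1,1,0,0,0,-8.1,1,0,0,0,-8,1,0,0,0,0,1,0,0,0,0]'

```text
clock: 14.45
position: [0.4729, -0.1821, 0.2944]
ee_rot: [-0.0, 0.421, 0.907, 0.0]
contact_force: [-0.5, 0.2, 0.3]
width: 0.0855
gripper_force: 0.0
```

```bash
python3 st.py; python3 -c "
from h import *
s,im,W=wrist('pics/w5.png');c=cv2.imread('pics/w5.png');cv2.imwrite('pics/w5b.png',cv2.resize(c,None,fx=1.5,fy=1.5,interpolation=cv2.INTER_CUBIC))"
```

```text
14.45 yaw 130.24 q6 -69.2 F [-0.5  0.2  0.3] M [-0.012  0.004 -0.044] e6 -0.03179611754603684 w 0.08552544665663887 [ 0.4729144  -0.18207906  0.29439022]
```

View pics/w5b.png

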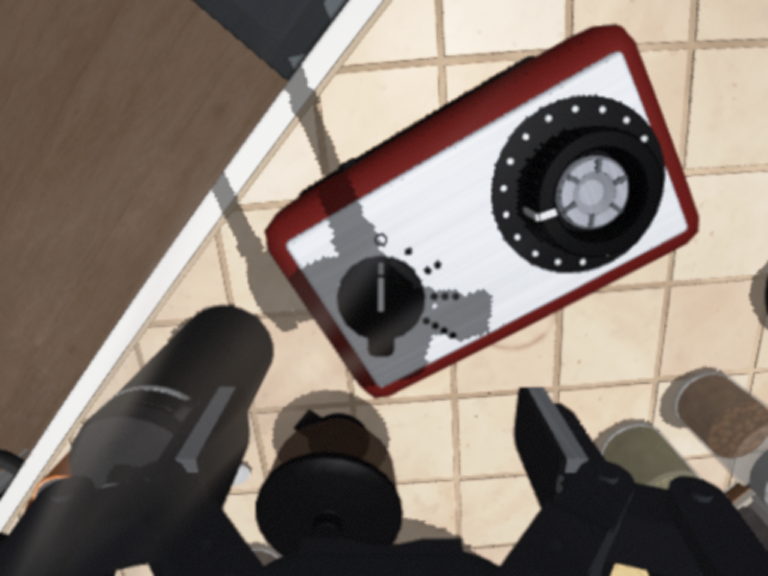

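The view (1.5x) shows the knob skirt centred at about (381,297), with its bar vertical in line with the fingers' midline. The ring bar at (540,216) faces its dot.

```bash
python3 - <<'E'
from h import *
s,im,W=wrist()
f=lambda u,v,z:onz((u+.5)/1.5-.5,(v+.5)/1.5-.5,z,im,W)
for z in(.178,.1855):
  k=f(381,297,z);print(k,tool(k,s))
a=f(381,265,.2105);b=f(381,311,.2105);print(tool(a,s),tool(b,s),a,b)
E
```

```text
[ 0.47446136 -0.18321886  0.178     ] [-0.18523736  0.04399519 11.64284735]
[ 0.47272926 -0.18115775  0.1855    ] [ 0.08407471  0.04500862 10.89287817]
[2.52939257 0.05037332 8.39315834] [0.28155914 0.04748632 8.39290065] [ 0.45696747 -0.16246586  0.2105    ] [ 0.4714747  -0.17963608  0.2105    ]
```

Emit:
send_rows --steps '[1,0,0,4,0,1,0,0,3,0,1,0,0,1.5,0,-1,0,0,0,0,-1,0,0,0,0,-1,0,0,0,0,-1,0,0,0,0,-1,0,0,0,0,-1,0,0,0,0,-1,0,0,0,0,-1,0,0,0,0,-1,0,0,0,0]' --newtons 40

```text
clock: 15.75
position: [0.4732, -0.1827, 0.2106]
ee_rot: [0.001, 0.419, 0.908, -0.0]
contact_force: [-1.9, -1.2, 5.5]
width: 0.0121
gripper_force: 43.6
```

```bash
python3 st.py
```

```text
15.75 yaw 130.4 q6 -69.3 F [-1.9 -1.2  5.5] M [-0.032  0.236 -0.079] e6 -0.03614985616877675 w 0.012054495891639951 [ 0.47316768 -0.18267866  0.21060727]
```

Emit:
send_rows --steps '[-1,0,0,-0.1,8,-1,0,0,0,8,-1,0,0,0,8,-1,0,0,0,8,-1,0,0,0,8,-1,0,0,0,8,-1,0,0,0,8,-1,0,0,0,8,-1,0,0,0,8,-1,0,0,0,8,-1,0,0,0,8,-1,0,0,0,2]'

```text
clock: 16.95
position: [0.473, -0.1827, 0.2107]
ee_rot: [0.001, 0.939, 0.344, -0.0]
contact_force: [-0.8, -1.3, 1.9]
width: 0.0121
gripper_force: 42.9
```

Emit:
send_rows --steps '[-1,0,0,0,0,-1,0,0,0,0]'

```text
clock: 17.15
position: [0.473, -0.1827, 0.2106]
ee_rot: [0.001, 0.938, 0.346, -0.0]
contact_force: [-1.7, -2.4, 2.4]
width: 0.012
gripper_force: 42.9
```

```bash
python3 st.py
```

```text
17.15 yaw 40.46 q6 20.6 F [-1.7 -2.4  2.4] M [-0.459  0.122 -0.025] e6 0.010056837927550077 w 0.011995673932851681 [ 0.47302686 -0.18271736  0.21064585]
```

Turned 90°. I'll release, rise, and move back for a final look at both controls.

Emit:
send_rows --steps '[1,0,0,0,0,1,0,0,0,0,1,0,0,0,0,1,0,0,0,0,1,0,0,-4,0,1,0,0,-4,0,1,0,0,-4,0,1,0,0,0,0,1,0,0,0,0]'

```text
clock: 18.05
position: [0.4732, -0.1822, 0.3312]
ee_rot: [0.001, 0.938, 0.345, 0.001]
contact_force: [-0.4, -0.3, -0.8]
width: 0.0855
gripper_force: 0.0
```

```bash
python3 st.py; python3 -c "
from h import *
s,im,W=wrist('pics/w6.png');c=cv2.imread('pics/w6.png');cv2.imwrite('pics/w6b.png',cv2.resize(c,None,fx=1.5,fy=1.5,interpolation=cv2.INTER_CUBIC))"
```

```text
18.05 yaw 40.42 q6 20.7 F [-0.4 -0.3 -0.8] M [ 0.022 -0.018 -0.037] e6 -0.00034051143302349374 w 0.08546917268737132 [ 0.47323498 -0.18220259  0.33123101]
```

View pics/w6b.png

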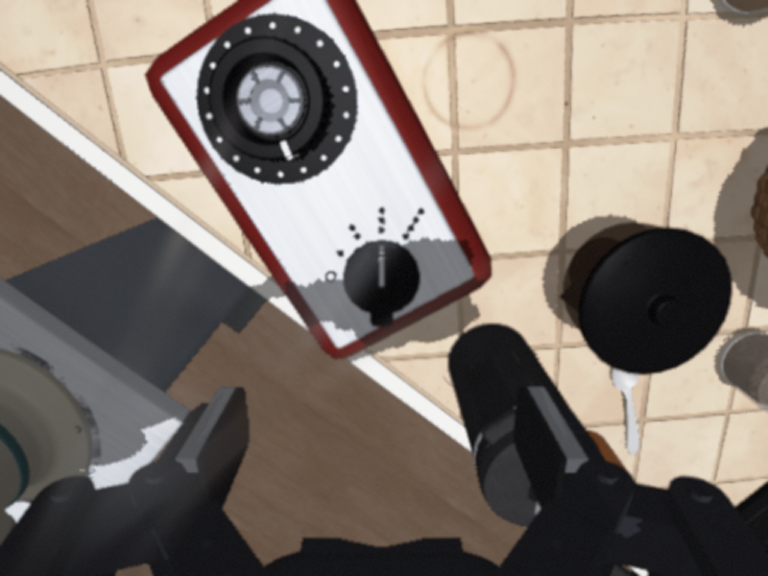

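The pointer at (381,265) faces the three-dot mark at (381,218). I'll check the ring bar at (287,149) against the dots.

```bash
python3 - <<'E'
from bar import *
s,im,W=wrist()
q=lambda u,v:((u+.5)/1.5-.5,(v+.5)/1.5-.5)
bar(s,im,W,[q(*p) for p in((248,30),(272,25),(298,30),(320,43),(346,116),(338,140),(304,170),(280,174),(256,169),(235,157),(219,139),(209,115),(207,90),(228,45))],q(287,149))
E
```

```text
axis [ 0.51183648 -0.07445956  0.03832616] rms 0.00015792222436317277 dot angles [  60.1   40.7   20.1    0.5  -60.7  -81.  -119.6 -140.5 -161.3  178.8
  159.6  139.4  119.9   80.1]
bar 0.02527031735141682 -118.99327625719019
```

```bash
python3 -c "
from rig import *
print(sign_off())"
```

```text
the job is handed in; nothing more can be done
None
```

The job is handed in: I turned the ring onto its stop and backed it off four clicks (80° by the camera), and the selector points at the three dots; the hopper, press and mug were not touched.

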